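Zero the pin scale with the canister hung on it

ROBOT

A 6-joint arm with a two-finger parallel gripper is mounted at the origin on the work surface. World frame = base frame: x ahead of the robot, y to its left, z up, the work surface at z = 0. Lengths are in m, angles in rad, forces in N, time in s.
With the tool pointing down it reaches from about 0.25 to 0.725 m from the base axis. Payload 4 kg.
Tool frame: the origin (TCP) lies between the finger pads; the fingertips stand 17 mm ahead of it and the grasp point (between the pads) lies 2 mm behind it; z points along the fingers, x is the direction in which the jaws open and shut, and the axes are right-handed (so a half turn about z gives the same grasp; the last joint's range is limited). The gripper opens to 85 mm and grips with 20 to 120 N. Pads are 22 mm wide; open, the fingers measure 114 mm over their backs; the gripper's body (76 mm by 85 mm) begins 54 mm behind the grasp point. The pads swing forward as they close: fully open they stand 13 mm farther back than shut.
Start: joints at [0, 0.241, 0.005, 1.335, 0, 1.571], TCP at [0.5, -0, 0.248] pointing down, gripper open.
Joint ranges: [-2.72, 2.72], [-1.05, 1.87], [-1.09, 1.28], [-1.99, 2.15], [-1.42, 1.44], [-3.14, 3.14]. Speed limits (rad/s): [2.79, 2.79, 3.14, 3.14, 3.14, 3.14].

INTERFACE

Orientations are given as a unit quaternion [x, y, z, w].
In Python, from workcell import telemetry, cams, workorder gives the robot as it stands. The module is installed in compiled form; this text tells all that it offers.
- The arm moves only by the tool apply_moves, never from a script. Its argument "moves" is a list that holds one entry, the list of rows, each a list of 4 numbers: the shift along the tool's x, y, z in mm, then the turn about the tool's z in degrees. A call has exactly 10 rows; each row shifts and turns the pose as measured when the row begins, along the tool's axes as they then stand; what a row does not reach is not made up. A row lasts 1/10 s, in which the tool goes at most 50 mm and 8.59 degrees, less where a joint would pass 70% of its speed; a pose out of reach is approached as far as the arm can. A call with a gripper value outside its range is refused whole. "hand" is the gripper's target within -1 to 1 (fully open at 1, half-way at 0, shut at -1), set as the call begins (left out, the last holds). The fingers move at their own pace and stop on an object; the grip force is fixed at half the most. Time passes only in rows, so rows that do not move let the fingers close, or fill a call up. It gives the time, the measured TCP pose, the force and the opening at its end, in the units of the state.
- telemetry.get_obs(): the state, without advancing time (a new reading comes with each control period).
- cams.camera(name): name is "scene" or "side" or "wrist"; returns a dict with "color" (384x512x3 uint8, red, green, blue), "fovy" (degrees; the focal length in pixels is half the picture's height over the tangent of half this angle, whatever the lens; pixels are square), "cx", "cy" (the principal point, pixels), "k1" (the pictures are not rectified: a ray, as slopes to the right and down, at radius r is drawn at 1 + k1 r^2 times it, then the intrinsics apply), "camera_from_world" (4x4, takes a point from world to camera coordinates). Camera axes: x right, y down, z forward; pixel columns grow to the right and rows downward; lengths in m; the calibration is good to about 2 mm. A picture is of the moment at which its call begins. There is no depth.
- workorder.job_done(): hands the job in, once; it reports no verdict.
The state is a dict: "clock": time; "joint_pos": joint angles; "joint_vel": joint speeds; "tau": joint torques, N m; "eef_pos": TCP position; "tool_rot": TCP orientation; "ft_force": force on the tool from outside, world axes, zero at the start; "ft_torque": the same for the moment, N m; "grip_width": finger opening in m.
Only numpy, scipy, OpenCV 4.12 (cv2) and the standard library are available. Lean on these libraries where they do the work, as an engineer would, in place of code of your own. Each camera call takes 0.05 s, during which the arm holds its last target. There are 200 camera calls.

TASK

Hang the aluminium canister of lock pins by its strap handle on the scale's hook and let go, so that it hangs freely and upright; its weight turns the white dial. Then turn the knob on the scale's sloping front until the tip of the black pointer lines up with the single mark on the dial, and leave it there. Do not tip the canister over, and leave the other things on the shelf where they are.

Things in the scene. Friction and masses are not known exactly. Their poses are not given: they have to be found in the camera images.
- canister: Loose screw-top aluminium canister standing on the shelf, mass 0.26-0.44 kg (hidden). Origin: centre of its underside, z up. Body 70 mm diameter; lid 74 mm diameter, top at 100 mm. On the lid a rigid rectangular steel strap handle, 100 to 160 mm high, 56 mm wide overall along the canister's y, 14 mm deep along x. Grip from above on the outer faces of its two uprights, closing along y.
- handle_bar (a point): Middle of the underside of the handle's top bar (8 mm thick, along y), 152 mm above the canister's underside; axes as the canister's. It is to rest on the hook. The handle's uprights are 6 mm thick, outer faces at y = -28 and +28 mm; the opening under the bar, 44 mm wide and 52 mm high, runs through along x.
- scale: Grey bench scale, fixed; origin at the bottom of its housing, x away from its front, y left towards the column, z up (yaw varies). Housing x -120 to 130, y -100 to 100 mm, 110 mm high; its front (x -120 to -30) slopes 27 deg, rising 64 to 110 mm, and carries the knob. White turning dial, 150 mm wide, flat on top at x 50, y 0. Column at x 70 to 100, y 178 to 222 mm, 245 mm tall, has the hook.
- hook_seat (a point): Bottom of the hook's hollow (top of its 8 mm round bar), 229 mm above the shelf when empty, scale x -60, y 200 mm; axes as the scale's. Its arm comes from the column (+x), 16 mm higher; hollow flat for 24 mm along x; the open end points to the scale's -x: tip 26 mm before the seat, its top 18 mm above it. It sinks 17 to 29 mm under the canister, which turns the dial clockwise.
- knob_grip (a point): On the knob's axis at the height to grip, 31 mm above the slope. z points out of the slope along the axis (27 deg from vertical, leaning to the scale's -x); x runs along the grip bar and turns with it. Black knob: foot 60 mm diameter, 8 mm thick; grip bar 52 mm long (x), 14 mm thick (y), reaching 11 mm above this point.
- knob (a joint): Angle of the knob in rad, growing clockwise as seen looking at the slope; limits -3 to 3; stays where it is left. It drives the pointer over the dial the same way round, by 0.4 rad for each rad of the knob.
- pointer_tip (a point): Tip of the straight black pointer, 64 mm from the dial's centre, just above the dial; at knob angle 0 it points to the scale's +x.
- dial_axis (a point): Centre of the dial, on the pointer's axis, at 119 mm height; axes as the scale's.
- mark (a point): On the white dial, 64 mm from its centre, at the inner end of the single black mark (10 mm long, 6 mm wide) at the dial's rim: the pointer's tip must be here. Points to the scale's +x with the hook empty and turns clockwise with the dial (0.45 to 0.85 rad) when the canister hangs on the hook.
- jar: Loose bystander: clear acrylic key jar with a snap lid, 80 mm diameter, 102 mm high; origin under its centre.
- latch: Loose bystander: chrome bathroom door latch, about 85 mm long, 58 mm high; origin under its middle.
- bow_cover: Loose bystander: black rubber key bow cover, 74 mm long, 12 mm high.
- strike_plate: Loose bystander: flat brass strike plate, 110 x 30 x 5 mm.
- padlock: Loose bystander: brass padlock lying flat, about 90 mm long, 24 mm high.
- screwdriver: Loose bystander: black-handled screwdriver 150 mm long.
- hook: The steel hook with its slide block on the column; origin on the slide, 130 mm beyond the seat (scale +x) and 4 mm below it; axes as the scale's.
There are look-alikes about, which are no part of the job. Several things look just like the canister: the one meant starts farthest to the robot's right.

How it is judged:
By the outcome, as a careful person would: the job done as asked, in the order asked, and still so for the second after the job is handed in, with the robot touching nothing.
It also fails if it takes over 67 s, if anything falls off the work surface, if the arm or the gripper's body presses on something with over 40 N, if the wrist force passes 120 N, or if a joint passes its speed limit or range.

## Working session

There is one attempt and no reset: what is moved stays moved. The work goes in short steps, Python scripts to look and compute and a tool call to move; the robot and the scene stay as the last step left them, time stands still between calls to the robot, and variables do not carry over. Pictures are saved under pics/ and viewed, about 8 in all and at most 12, crops included, and the job is handed in when it is done.

Besides the shell and the picture viewer there is one more tool, called as name(argument=value, ...) on one line, values as JSON. apply_moves: Moves the arm, as the interface text tells. Its arguments: {"type":"object","properties":{"moves":{"type":"array"},"hand":{"type":"number"}},"required":["moves"]}

```bash
mkdir -p pics
cat > h.py <<'E'
import numpy as np, cv2
from workcell import telemetry, cams, workorder
from scipy.spatial.transform import Rotation as R
def K(c):
    h=c["color"].shape[0]; f=h/2/np.tan(np.radians(c["fovy"])/2); return f
def proj(c,P):
    P=np.atleast_2d(P); T=np.array(c["camera_from_world"]); q=P@T[:3,:3].T+T[:3,3]
    s=q[:,:2]/q[:,2:]; r2=(s**2).sum(1,keepdims=True); s=s*(1+c["k1"]*r2)
    return s*K(c)+[c["cx"],c["cy"]]
def ray(c,uv):
    d=(np.array(uv,float)-[c["cx"],c["cy"]])/K(c); s=d.copy()
    for _ in range(20): s=d/(1+c["k1"]*(s@s))
    T=np.array(c["camera_from_world"]); Rm=T[:3,:3]
    return -Rm.T@T[:3,3], Rm.T@np.array([s[0],s[1],1])
def onz(c,uv,z):
    o,d=ray(c,uv); return o+d*(z-o[2])/d[2]
def tri(*cu):
    A=np.zeros((3,3));b=np.zeros(3)
    for c,uv in cu:
        o,d=ray(c,uv); d=d/np.linalg.norm(d); M=np.eye(3)-np.outer(d,d); A+=M;b+=M@o
    return np.linalg.solve(A,b)
def snap(name,fn):
    c=cams.camera(name); cv2.imwrite("pics/%s.png"%fn,c["color"][:,:,::-1]); np.save("pics/%s.npy"%fn,c,allow_pickle=True); return c
def load(fn): return np.load("pics/%s.npy"%fn,allow_pickle=True).item()
E
python3 - <<'E'
from h import *
a=snap("scene","s0");b=snap("side","d0");w=snap("wrist","w0")
im=[cv2.resize(x["color"],None,fx=.78,fy=.78,interpolation=cv2.INTER_AREA) for x in(a,b)]
for x in (a,b,w):
    T=x["camera_from_world"];print(x["fovy"],x["k1"],x["cx"],x["cy"],np.round(-T[:3,:3].T@T[:3,3],3),np.round(T[2,:3],2))
cv2.imwrite("pics/s0b.png",cv2.resize(a["color"],(800,600),interpolation=cv2.INTER_CUBIC)[:,:,::-1])
cv2.imwrite("pics/d0b.png",cv2.resize(b["color"],(800,600),interpolation=cv2.INTER_CUBIC)[:,:,::-1])
print(telemetry.get_obs())
E
```

```text
44.527466293427544 -0.059870228765556775 256.1507338992463 189.63135897828226 [1.232 0.062 1.14 ] [-0.55 -0.04 -0.83]
43.98528550204081 -0.001817584894319702 255.63709637040748 192.83502406404747 [ 0.116 -0.769  0.866] [ 0.42  0.66 -0.62]
62.40388916734637 -0.006284091731201192 259.48965990091574 196.8330562489082 [0.5   0.082 0.374] [-0.   -0.32 -0.95]
{'clock': 0.15, 'joint_pos': array([ 6.44770732e-05,  2.41235428e-01,  4.02950270e-03,  1.33519716e+00,
       -4.41051215e-06,  1.57079873e+00]), 'joint_vel': array([-0.000645  , -0.002469  ,  0.0022664 , -0.0004747 ,  0.00207357,
        0.00047662]), 'tau': array([-1.62746033e-03, -3.72633219e+01,  2.52638429e+01,  1.23480460e-02,
       -1.30651040e-05,  1.49362950e-05]), 'eef_pos': array([4.99547213e-01, 3.09457305e-05, 2.47618090e-01]), 'tool_rot': array([ 9.99999677e-01,  3.10363756e-05, -8.03381187e-04,  2.23212241e-06]), 'ft_force': array([-0.28240999, -0.05341346, -0.93474998]), 'ft_torque': array([-0.02513196,  0.02096681, -0.02178424]), 'grip_width': 0.08562617261809796}
```

View pics/s0b.png

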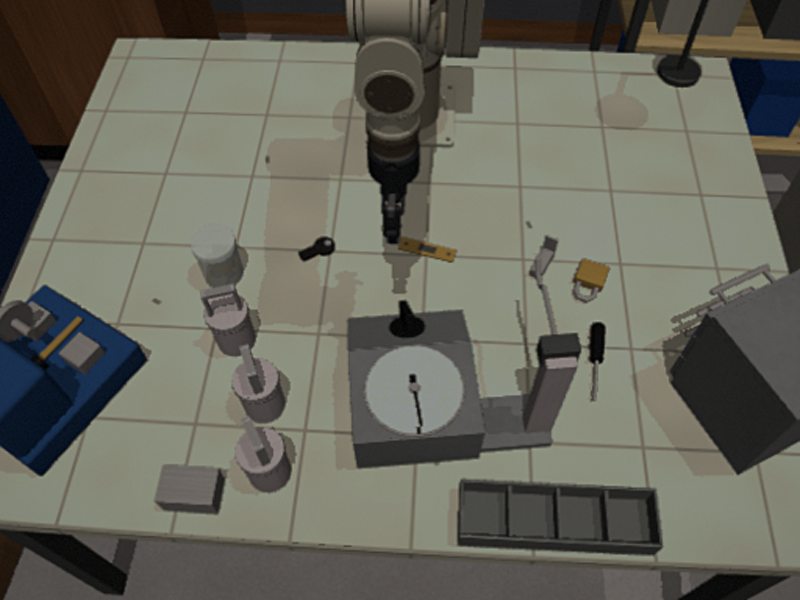

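View pics/d0b.png

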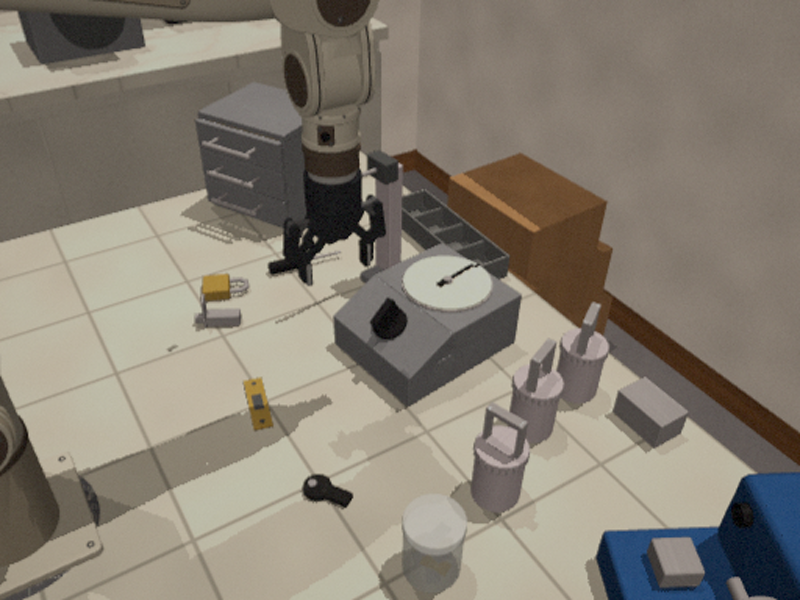

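The scene view shows three look-alike canisters with lids near (230,310), (257,380) and (263,455). It also shows the scale dial at (414,388), the knob at (406,320), the column top at (558,350) and the jar at (217,250). The side view agrees: canister bars are at (505,416), (544,352) and (592,318), and the knob is at (388,318).

Run:
```python
from h import *
a=load("s0");b=load("d0"); s=.64
for p,q in [((221,292),(505,416)),((247,360),(544,352)),((254,436),(592,318))]:
    P=tri((a,np.array(p)*s),(b,np.array(q)*s)); print(np.round(P,4), np.round(proj(a,P)/s,0),np.round(onz(a,np.array(p)*s,.16),3))
# dial
for c in (a,b):
    h=cv2.cvtColor(c["color"],cv2.COLOR_RGB2GRAY); m=(h>165).astype(np.uint8) if c is a else (h>165).astype(np.uint8)
    n,l,st,ce=cv2.connectedComponentsWithStats(m)
    uv=(np.array([414,388]) if c is a else np.array([430,285]))*s
    g=c["color"][int(uv[1]),int(uv[0])]; print(g)
ca=cv2.resize(a["color"][170:310,210:400],None,fx=4,fy=4,interpolation=cv2.INTER_CUBIC)
cv2.imwrite("pics/ca.png",ca[:,:,::-1])
cb=cv2.resize(b["color"][90:270,170:345],None,fx=3.3,fy=3.3,interpolation=cv2.INTER_CUBIC)
cv2.imwrite("pics/cb.png",cb[:,:,::-1])
```

```text
[ 0.5929 -0.2799  0.1534] [[220. 293.]] [ 0.595 -0.275  0.16 ]
[ 0.7159 -0.2139  0.1565] [[246. 361.]] [ 0.716 -0.211  0.16 ]
[ 0.8357 -0.1853  0.1489] [[252. 437.]] [ 0.838 -0.18   0.16 ]
[111 106 102]
[193 194 179]
```

View pics/ca.png

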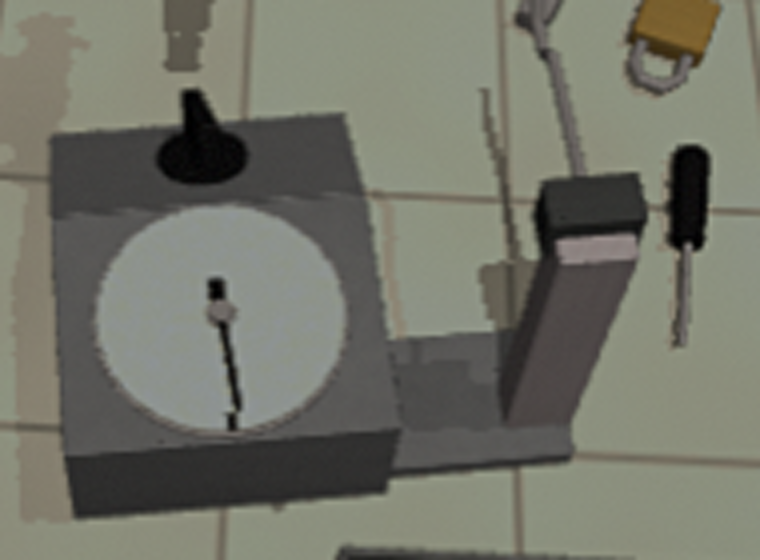

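View pics/cb.png

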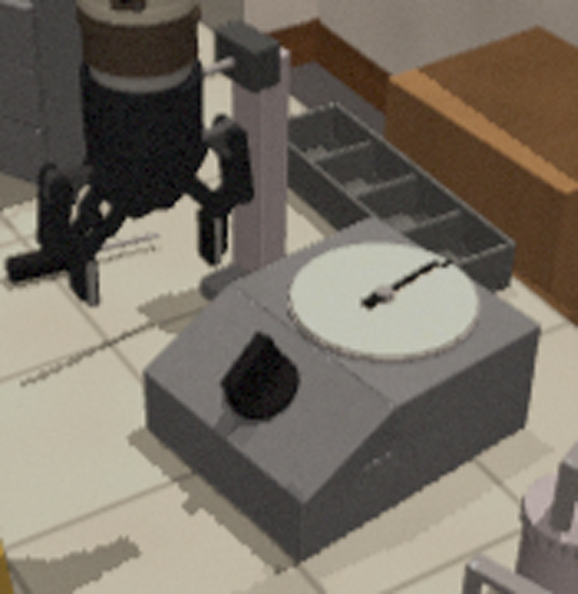

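The crops show the dial centred at (221,320), the housing's rear top edge from (65,458) to (398,430) and its front edge from (50,135) to (345,115). The column cap is at (590,205), and the hook wire runs from (578,175) up to about (527,20). Next I fit the scale pose.

```bash
cat > fit.py <<'E'
from h import *
from scipy.optimize import least_squares
a=load("s0");b=load("d0")
A=lambda u,v:np.array([210+u/4-.4,170+v/4-.4]); B=lambda u,v:np.array([170+u/3.3-.35,90+v/3.3-.35])
obs=[(a,A(65,458),(.13,-.1,.11)),(a,A(398,430),(.13,.1,.11)),(a,A(50,135),(-.12,-.1,.064)),(a,A(345,115),(-.12,.1,.064)),
(a,A(221,319),(.05,0,.119)),(b,B(538,327),(.13,-.1,.11)),(b,B(390,407),(-.03,-.1,.11)),(b,B(303,500),(-.12,-.1,.064)),(b,B(145,375),(-.12,.1,.064)),(b,B(384,299),(.05,0,.119))]
def S(p,q):
    c,s=np.cos(p[2]),np.sin(p[2]); x,y,z=q; return np.array([p[0]+c*x-s*y,p[1]+s*x+c*y,z])
f=lambda p:np.concatenate([proj(c,S(p,q))[0]-uv for c,uv,q in obs])
if __name__=="__main__":
    r=least_squares(f,[.7,0,0],loss="soft_l1"); p=r.x; np.save("scale.npy",p)
    print(p,np.degrees(p[2]),np.round(f(p).reshape(-1,2),1).tolist())
    for n,q in dict(seat=(-.06,.2,.229),tip=(-.086,.2,.247),dial=(.05,0,.119)).items():
        P=S(p,q);print(n,np.round(P,4),proj(a,P)[0]/.64,proj(b,P)[0]/.64)
    print("radius seat",np.hypot(*S(p,(-.06,.2,.229))[:2]))
    # knob foot/axis
    n=np.array([-np.sin(np.radians(27)),0,np.cos(np.radians(27))])
    kb=np.array([-.075,0,.064+.045*46/90]);print("knob grip",S(p,kb+.031*n), "foot proj",((proj(a,S(p,kb+.008*n))[0]+.4-[210,170])*4),((proj(b,S(p,kb+.008*n))[0]+.35-[170,90])*3.3))
E
python3 fit.py
```

```text
[0.67907616 0.03546871 0.13861802] 7.942227346920464 [[-1.4, -0.1], [0.6, 0.3], [-0.4, 0.1], [-0.4, -0.2], [-0.6, -1.1], [1.1, -1.6], [1.2, -1.0], [-0.9, 0.6], [-1.6, -2.5], [-0.4, -2.3]]
seat [0.592  0.2253 0.229 ] [538.84701283 279.92127005] [321.53420176 194.59885574]
tip [0.5663 0.2217 0.247 ] [537.48033414 259.02805473] [308.09721569 190.0217385 ]
dial [0.7286 0.0424 0.119 ] [412.95859525 387.9158087 ] [446.2190541  278.01960841]
radius seat 0.6334239168207613
knob grip [0.59085686 0.02316099 0.1146212 ] foot proj [201.27450247 153.8693293 ] [257.86783596 379.24821644]
```

The scale is at about (0.679, 0.035) with yaw 7.9°, and the predicted knob position matches the image. Next is a helper that works out the rows, and a check on the latch position against the hook.

```bash
cat > plan.py <<'E'
from h import *
import sys
def st():
    o=telemetry.get_obs(); M=R.from_quat(o["tool_rot"]).as_matrix(); return o,M
def rows(p,th,step=30,turn=8.5):
    o,M=st(); P=o["eef_pos"]; t=np.degrees(np.arctan2(M[1,0],M[0,0])); out=[]
    p=np.array(p,float); dt=-(th-t); n=max(int(np.ceil(abs(dt)/turn)),int(np.ceil(np.linalg.norm(p-P)*1e3/step)),1)
    print("at",np.round(P,4),"th",round(t,2),"q",np.round(o["joint_pos"],2),"F",np.round(o["ft_force"],1),"w",round(o["grip_width"],4),"t",o["clock"],"rows",n)
    d=(p-P)*1e3/n
    for i in range(n):
        a=np.radians(t-dt/n*i); x=np.array([np.cos(a),np.sin(a),0]);y=np.array([np.sin(a),-np.cos(a),0])
        out.append([round(float(d@x),1),round(float(d@y),1),round(float(-d[2]),1),round(dt/n,2)])
    for i in range(0,n,10): print(out[i:i+10])
if __name__=="__main__":
    v=list(map(float,sys.argv[1:])); rows(v[:3],v[3],*(v[4:]))
E
python3 - <<'E'
from h import *
a=load("s0")
print("latch",onz(a,np.array([545,245])*.64,.03),onz(a,np.array([540,270])*.64,.03),"padlock",onz(a,np.array([590,275])*.64,.01),"jar",onz(a,np.array([215,240])*.64,.1), "screwdr",onz(a,np.array([597,330])*.64,.01))
E
python3 plan.py .575 -.278 .24 90 33
```

```text
latch [0.37042677 0.27619108 0.03      ] [0.42955717 0.2640186  0.03      ] padlock [0.42146729 0.36156374 0.01      ] jar [ 0.44510935 -0.32926357  0.1       ] screwdr [0.54205279 0.36431458 0.01      ]
at [0.4995 0.     0.2476] th 0.0 q [ 0.    0.24  0.    1.34 -0.    1.57] F [-0.3 -0.1 -0.9] w 0.0856 t 0.15 rows 11
[[6.9, 25.3, 0.7, np.float64(-8.18)], [3.2, 26.0, 0.7, np.float64(-8.18)], [-0.5, 26.2, 0.7, np.float64(-8.18)], [-4.3, 25.8, 0.7, np.float64(-8.18)], [-7.9, 25.0, 0.7, np.float64(-8.18)], [-11.4, 23.6, 0.7, np.float64(-8.18)], [-14.6, 21.7, 0.7, np.float64(-8.18)], [-17.6, 19.4, 0.7, np.float64(-8.18)], [-20.1, 16.7, 0.7, np.float64(-8.18)], [-22.3, 13.7, 0.7, np.float64(-8.18)]]
[[-24.0, 10.4, 0.7, np.float64(-8.18)]]
```

apply_moves(moves=[[[7, 25, 0, -8.5], [3, 26, 0, -8.5], [-0.5, 26, 0, -8.5], [-4, 26, 0, -8.5], [-8, 25, 0, -8.5], [-11.5, 23.5, 0, -8.5], [-14.5, 21.5, 0, -8.5], [-17.5, 19.5, 0, -8.5], [-20, 17, 0, -8.5], [-22, 14, 0, -8.5]]], hand=1)

```text
clock: 1.15
eef_pos: [0.5771, -0.2548, 0.2425]
tool_rot: [0.73, 0.683, -0.002, -0.005]
ft_force: [-0.4, -0.6, 1.3]
grip_width: 0.0859
```

```bash
python3 plan.py .575 -.278 .24 90 33
python3 - <<'E'
from h import *
w=snap("wrist","w1"); cv2.imwrite("pics/w1b.png",cv2.resize(w["color"],(800,600))[:,:,::-1])
E
```

```text
at [ 0.5771 -0.2548  0.2425] th 86.19 q [-0.42  0.52  0.4   1.46 -0.   -0.35] F [-0.4 -0.6  1.3] w 0.0859 t 1.15 rows 1
[[-23.3, -0.5, 2.5, np.float64(-3.81)]]
```

View pics/w1b.png

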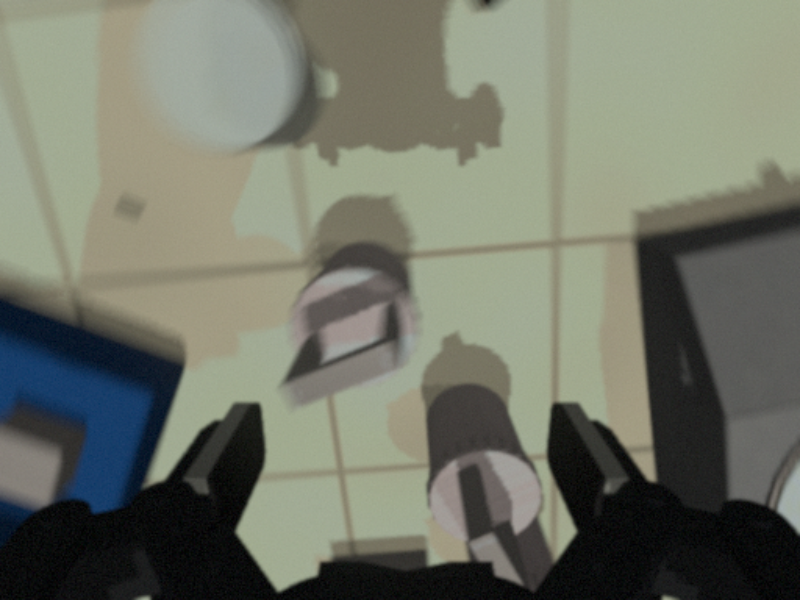

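The target handle's top bar runs from about (288,395) to (400,353), with the jar at the top of the picture and canister 2 at (485,500).

Run:
```python
from h import *
w=load("w1")
e=[onz(w,np.array(q)*.64,.16) for q in [(283,386),(293,408),(395,342),(407,364)]]
l=(e[0]+e[1])/2;r=(e[2]+e[3])/2
print(np.round(e,4),(l+r)/2,np.linalg.norm(r-l),np.degrees(np.arctan2(*(r-l)[1::-1])))
a=load("s0");print(onz(a,np.array([203,293])*.64,.16),onz(a,np.array([238,289])*.64,.16))
b=load("d0");print(onz(b,np.array([488,408])*.64,.16),onz(b,np.array([524,424])*.64,.16))
```

```text
[[ 0.6002 -0.3128  0.16  ]
 [ 0.6121 -0.3097  0.16  ]
 [ 0.5817 -0.2588  0.16  ]
 [ 0.593  -0.254   0.16  ]] [ 0.59673372 -0.28383753  0.16      ] 0.058027507222612185 108.91447627405036
[ 0.59874557 -0.30447684  0.16      ] [ 0.58791297 -0.24884949  0.16      ]
[ 0.57963452 -0.26426686  0.16      ] [ 0.60214082 -0.3102477   0.16      ]
```

```bash
python3 plan.py .590 -.282 .225 109 33
```

```text
at [ 0.5779 -0.2588  0.2416] th 86.27 q [-0.42  0.52  0.41  1.46 -0.   -0.35] F [ 2.4 -2.4 -0.4] w 0.0853 t 1.2 rows 3
[[-7.5, 4.5, 5.5, np.float64(-7.58)], [-8.0, 3.5, 5.5, np.float64(-7.58)], [-8.4, 2.4, 5.5, np.float64(-7.58)]]
```

apply_moves(moves=[[[-7.5, 5, 5, -7.5], [-8, 4, 5, -7.5], [-8, 2.5, 5, -7.5], [0, 0, 0, 0], [0, 0, 0, 0], [0, 0, 0, 0], [0, 0, 0, 0], [0, 0, 0, 0], [0, 0, 0, 0], [0, 0, 0, 0]]])

```text
clock: 2.2
eef_pos: [0.59, -0.2823, 0.2236]
tool_rot: [0.581, 0.814, -0.003, -0.007]
ft_force: [-0.8, -1.1, -0.6]
grip_width: 0.0853
```

```bash
python3 plan.py .596 -.282 .130 109 33
python3 - <<'E'
from h import *
w=snap("wrist","w2"); cv2.imwrite("pics/w2b.png",cv2.resize(w["color"],(800,600))[:,:,::-1])
E
```

```text
at [ 0.59   -0.2823  0.2236] th 108.89 q [-0.45  0.58  0.45  1.46 -0.   -0.77] F [-0.8 -1.1 -0.6] w 0.0853 t 2.2 rows 3
[[-0.5, 1.9, 31.2, np.float64(-0.04)], [-0.5, 1.9, 31.2, np.float64(-0.04)], [-0.5, 1.9, 31.2, np.float64(-0.04)]]
```

View pics/w2b.png

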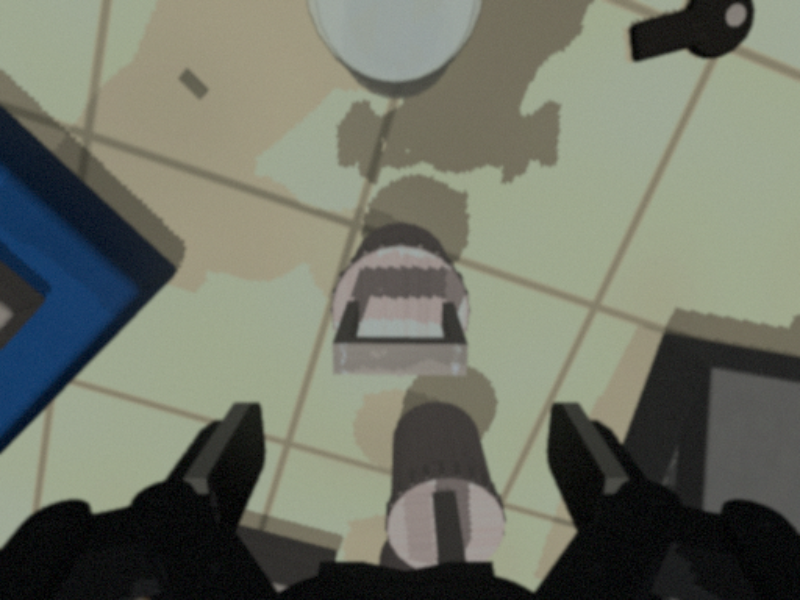

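The bar is level in the picture, from (333,359) to (467,359), so the jaws are aligned.

Run:
```python
from h import *
w=load("w2")
e=[onz(w,np.array(q)*.64,.16) for q in [(333,359),(467,359)]]
print(e,sum(e)/2,np.degrees(np.arctan2(*(e[1]-e[0])[1::-1])))
```

```text
[array([ 0.60421535, -0.30853937,  0.16      ]), array([ 0.58626062, -0.2552772 ,  0.16      ])] [ 0.59523799 -0.28190829  0.16      ] 108.6290039615545
```

apply_moves(moves=[[[0, 2, 30, 0], [0, 2, 30, 0], [0, 1, 20, 0], [0, 0, 13, 0], [0, 0, 0, 0], [0, 0, 0, 0], [0, 0, 0, 0], [0, 0, 0, 0], [0, 0, 0, 0], [0, 0, 0, 0]]])

```text
clock: 3.25
eef_pos: [0.5969, -0.2818, 0.1342]
tool_rot: [0.582, 0.813, -0.002, -0.001]
ft_force: [0.0, -0.9, -0.3]
grip_width: 0.0855
```

apply_moves(moves=[[[0, 0, 0, 0], [0, 0, 0, 0], [0, 0, 0, 0], [0, 0, 0, 0], [0, 0, 0, 0], [0, 0, 0, 0], [0, 0, 0, 0], [0, 0, 0, 0], [0, 0, 0, 0], [0, 0, 0, 0]]], hand=-1)

```text
clock: 4.25
eef_pos: [0.5976, -0.2821, 0.1355]
tool_rot: [0.582, 0.813, -0.001, 0.0]
ft_force: [0.5, -0.2, 0.6]
grip_width: 0.0553
```

apply_moves(moves=[[[0, 0, -10, 0], [0, 0, -25, 0], [0, 0, -35, 0], [0, 0, -35, 0], [0, 0, -35, 0], [0, 0, -25, 0], [0, 0, -10, 0], [0, 0, 0, 0], [0, 0, 0, 0], [0, 0, 0, 0]]])

```text
clock: 5.25
eef_pos: [0.5936, -0.2796, 0.3105]
tool_rot: [0.582, 0.813, -0.003, -0.01]
ft_force: [-0.0, 0.1, -3.6]
grip_width: 0.0554
```

```bash
python3 plan.py .530 .2165 .30 98 28
```

```text
at [ 0.5936 -0.2796  0.3105] th 108.83 q [-0.44  0.59  0.7   1.69 -0.   -0.77] F [-0.   0.1 -3.6] w 0.0554 t 5.25 rows 18
[[27.2, 5.6, 0.6, np.float64(0.6)], [27.3, 5.3, 0.6, np.float64(0.6)], [27.3, 5.0, 0.6, np.float64(0.6)], [27.4, 4.7, 0.6, np.float64(0.6)], [27.4, 4.4, 0.6, np.float64(0.6)], [27.5, 4.1, 0.6, np.float64(0.6)], [27.5, 3.8, 0.6, np.float64(0.6)], [27.6, 3.5, 0.6, np.float64(0.6)], [27.6, 3.2, 0.6, np.float64(0.6)], [27.6, 3.0, 0.6, np.float64(0.6)]]
[[27.7, 2.7, 0.6, np.float64(0.6)], [27.7, 2.4, 0.6, np.float64(0.6)], [27.7, 2.1, 0.6, np.float64(0.6)], [27.7, 1.8, 0.6, np.float64(0.6)], [27.7, 1.5, 0.6, np.float64(0.6)], [27.8, 1.2, 0.6, np.float64(0.6)], [27.8, 0.9, 0.6, np.float64(0.6)], [27.8, 0.6, 0.6, np.float64(0.6)]]
```

apply_moves(moves=[[[15, 3, 0, 0.6], [27, 5, 0, 0.6], [27, 5, 0, 0.6], [27, 5, 0, 0.6], [27, 4.5, 0, 0.6], [27, 4, 0, 0.6], [27.5, 4, 0, 0.6], [27.5, 3.5, 0, 0.6], [27.5, 3, 0, 0.6], [27.5, 3, 0, 0.6]]])

```text
clock: 6.25
eef_pos: [0.5532, -0.0123, 0.2966]
tool_rot: [0.628, 0.777, -0.011, -0.023]
ft_force: [0.2, -0.5, -3.7]
grip_width: 0.0555
```

```bash
python3 plan.py .520 .2150 .265 98 28
```

```text
at [ 0.5532 -0.0123  0.2966] th 102.07 q [-0.03  0.38  0.32  1.56  0.01 -0.24] F [ 0.2 -0.5 -3.7] w 0.0555 t 6.25 rows 9
[[25.5, 1.7, 3.5, np.float64(0.45)], [25.5, 1.5, 3.5, np.float64(0.45)], [25.5, 1.3, 3.5, np.float64(0.45)], [25.5, 1.1, 3.5, np.float64(0.45)], [25.5, 0.9, 3.5, np.float64(0.45)], [25.5, 0.7, 3.5, np.float64(0.45)], [25.5, 0.5, 3.5, np.float64(0.45)], [25.5, 0.3, 3.5, np.float64(0.45)], [25.5, 0.1, 3.5, np.float64(0.45)]]
```

apply_moves(moves=[[[25, 1.5, -1, 0.45], [25, 1.5, -1, 0.45], [25, 1.5, -1, 0.45], [25, 1, -1, 0.45], [25, 1, -1, 0.45], [25, 0.5, -1, 0.45], [25, 0.5, -1, 0.45], [20, 0, 0, 0.45], [15, 0, 0, 0.45], [5, 0, 0, 0]]])

```text
clock: 7.25
eef_pos: [0.5124, 0.2108, 0.2942]
tool_rot: [0.655, 0.755, -0.022, -0.03]
ft_force: [0.0, -0.8, -3.6]
grip_width: 0.0552
```

```bash
python3 plan.py .525 .2155 .265 98 28
```

```text
at [0.5124 0.2108 0.2942] th 98.09 q [0.37 0.39 0.33 1.58 0.03 0.23] F [ 0.  -0.8 -3.6] w 0.0552 t 7.25 rows 2
[[1.4, 6.5, 14.6, np.float64(0.05)], [1.4, 6.5, 14.6, np.float64(0.05)]]
```

apply_moves(moves=[[[1, 3, 10, 0], [1, 3, 10, 0], [0, 0, 10, 0], [0, 0, 10, 0], [0, 0, 5, 0], [0, 0, 0, 0], [0, 0, 0, 0], [0, 0, 0, 0], [0, 0, 0, 0], [0, 0, 0, 0]]])

```text
clock: 8.25
eef_pos: [0.5143, 0.2103, 0.2424]
tool_rot: [0.656, 0.754, -0.025, -0.031]
ft_force: [-0.8, 0.0, -3.8]
grip_width: 0.0554
```

```bash
python3 plan.py .530 .2155 .245 98 28
python3 - <<'E'
from h import *
o=telemetry.get_obs();print(R.from_quat(o["tool_rot"]).as_matrix().round(3))
a=snap("scene","s3");b=snap("side","d3")
p=np.load("scale.npy")
from fit import S
for q in [(-.06,.2,.229),(-.086,.2,.247)]: print(proj(a,S(p,q)),proj(b,S(p,q)))
x=cv2.resize(a["color"][110:270,280:420],None,fx=2.8,fy=2.8,interpolation=cv2.INTER_CUBIC)
y=cv2.resize(b["color"][60:220,130:270],None,fx=2.8,fy=2.8,interpolation=cv2.INTER_CUBIC)
cv2.imwrite("pics/sd3.png",np.hstack([x,y])[:,:,::-1])
E
```

```text
at [0.5143 0.2103 0.2424] th 97.9 q [0.37 0.41 0.23 1.46 0.03 0.23] F [-0.8  0.  -3.8] w 0.0554 t 8.25 rows 1
[[3.0, 16.2, -2.6, np.float64(-0.1)]]
[[-0.138  0.987 -0.079]
 [ 0.99   0.138  0.003]
 [ 0.014 -0.078 -0.997]]
[[344.86208821 179.14961283]] [[205.78188912 124.54326767]]
[[343.98741385 165.77795503]] [[197.18221804 121.61391264]]
```

View pics/sd3.png

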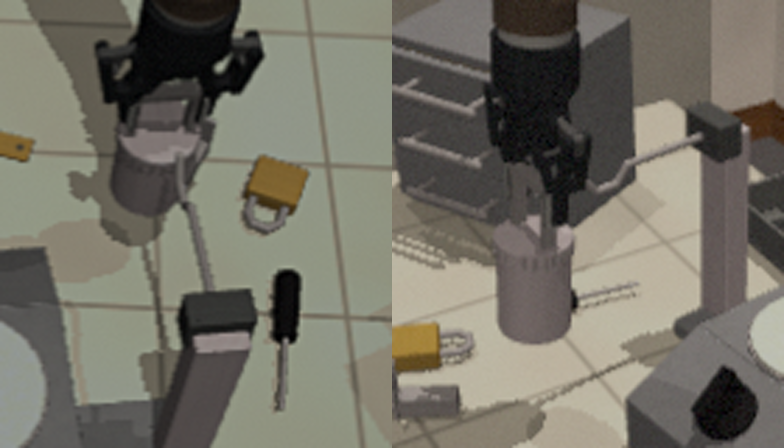

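The hook tip and seat sit within about 2 px of prediction, and the handle opening lies in front of the tip, about 4.5 mm off laterally. Threading it on slowly, with an allowance for the 4.5° tool tilt.

apply_moves(moves=[[[1, 7, -0.8, 0], [1, 7, -0.8, 0], [1, 7, -0.8, 0], [1, 7, -0.8, 0], [0.5, 7, -0.8, 0], [0, 7, -0.8, 0], [0, 7, -0.8, 0], [0, 7, -0.8, 0], [0, 5, -0.5, 0], [0, 0, 0, 0]]])

```text
clock: 9.35
eef_pos: [0.581, 0.2247, 0.244]
tool_rot: [0.656, 0.754, -0.025, -0.031]
ft_force: [-0.0, -0.3, -2.4]
grip_width: 0.0548
```

```bash
cat > bar.py <<'E'
from h import *
o=telemetry.get_obs();M=R.from_quat(o["tool_rot"]).as_matrix();b=o["eef_pos"]+M@[0,-.0022,-.0165]
p=np.load("scale.npy");c,s=np.cos(p[2]),np.sin(p[2]);d=b-[.592,.2253,.229]
print("bar-seat scale frame mm",np.round(1e3*np.array([c*d[0]+s*d[1],-s*d[0]+c*d[1],d[2]]),1),"toolz",M[:,2].round(3),o["ft_force"].round(1))
E
python3 bar.py
```

```text
bar-seat scale frame mm [-11.9   0.7  31.6] toolz [-0.079  0.003 -0.997] [-0.  -0.3 -2.4]
```

apply_moves(moves=[[[0, 6, -0.5, 0], [0, 6, -0.5, 0], [0, 0, 0, 0], [0, 0.5, 6, 0], [0, 0.5, 6, 0], [0, 0.5, 6, 0], [0, 0.5, 6, 0], [0, 0, 0, 0], [0, 0, 0, 0], [0, 0, 0, 0]]])

```text
clock: 10.35
eef_pos: [0.5925, 0.2265, 0.217]
tool_rot: [0.656, 0.754, -0.026, -0.032]
ft_force: [0.7, -0.1, -3.5]
grip_width: 0.0551
```

```bash
python3 bar.py
python3 - <<'E'
from h import *
b=snap("side","d4");a=snap("scene","s4")
x=cv2.resize(a["color"][130:250,290:400],None,fx=3.5,fy=3.5,interpolation=cv2.INTER_CUBIC)
y=cv2.resize(b["color"][70:190,150:260],None,fx=3.5,fy=3.5,interpolation=cv2.INTER_CUBIC)
cv2.imwrite("pics/sd4.png",np.hstack([x,y])[:,:,::-1])
E
```

```text
bar-seat scale frame mm [-0.2  0.9  4.6] toolz [-0.082  0.002 -0.997] [ 0.7 -0.1 -3.5]
```

View pics/sd4.png

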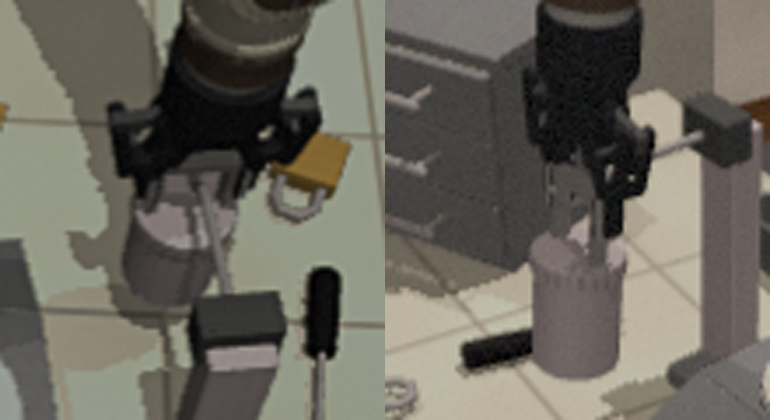

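The hook arm now passes through the handle under its bar. I lower until the hook carries the weight.

apply_moves(moves=[[[0, 0.3, 4, 0], [0, 0.3, 4, 0], [0, 0.3, 4, 0], [0, 0.3, 4, 0], [0, 0.3, 4, 0], [0, 0, 0, 0], [0, 0, 0, 0], [0, 0, 0, 0], [0, 0, 0, 0], [0, 0, 0, 0]]])

```text
clock: 11.45
eef_pos: [0.5934, 0.227, 0.198]
tool_rot: [0.656, 0.754, -0.024, -0.03]
ft_force: [0.0, 0.4, -0.7]
grip_width: 0.0555
```

```bash
python3 bar.py
```

```text
bar-seat scale frame mm [  0.6   1.2 -14.4] toolz [-0.077  0.003 -0.997] [ 0.   0.4 -0.7]
```

apply_moves(moves=[[[0, 0.3, 4, 0], [0, 0, 0, 0], [0, 0, 0, 0], [0, 0, 0, 0], [0, 0, 0, 0], [0, 0, 0, 0], [0, 0, 0, 0], [0, 0, 0, 0], [0, 0, 0, 0], [0, 0, 0, 0]]])

```text
clock: 12.45
eef_pos: [0.5935, 0.2271, 0.1943]
tool_rot: [0.656, 0.754, -0.024, -0.03]
ft_force: [-1.1, -1.6, -0.6]
grip_width: 0.0555
```

apply_moves(moves=[[[0, 0, 0, 0], [0, 0, 0, 0], [0, 0, 0, 0], [0, 0, 0, 0], [0, 0, 0, 0], [0, 0, 0, 0], [0, 0, 0, 0], [0, 0, 0, 0], [0, 0, 0, 0], [0, 0, 0, 0]]], hand=1)

```text
clock: 13.45
eef_pos: [0.5943, 0.2277, 0.1953]
tool_rot: [0.656, 0.754, -0.022, -0.03]
ft_force: [-1.1, -0.2, -0.8]
grip_width: 0.0858
```

```bash
python3 bar.py
python3 - <<'E'
from h import *
b=snap("side","d5");a=snap("scene","s5")
x=cv2.resize(a["color"][130:310,210:400],None,fx=2.1,fy=2.1,interpolation=cv2.INTER_CUBIC)
y=cv2.resize(b["color"][70:250,150:340],None,fx=2.1,fy=2.1,interpolation=cv2.INTER_CUBIC)
cv2.imwrite("pics/sd5.png",np.hstack([x,y])[:,:,::-1])
E
```

```text
bar-seat scale frame mm [  1.6   1.8 -17.1] toolz [-0.074  0.005 -0.997] [-1.1 -0.2 -0.8]
```

View pics/sd5.png

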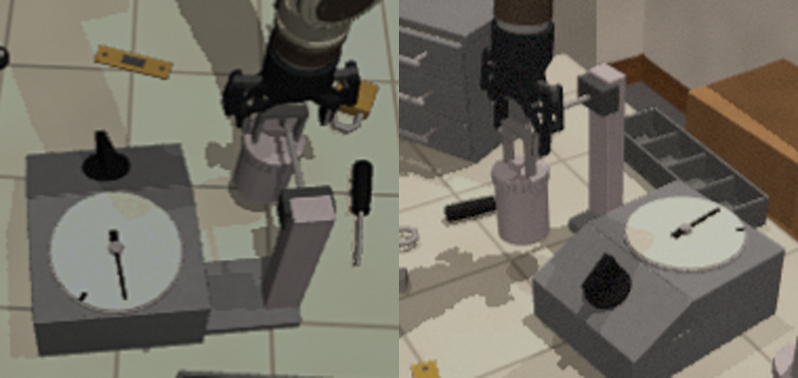

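It hangs, and the dial has turned: the mark is at (83,296) and the pointer tip at (124,298) in the left crop. Next I lift clear and measure the dial angles.

apply_moves(moves=[[[0, -1, -12, 0], [0, -2, -20, 0], [0, -2, -20, 0], [0, -2, -20, 0], [0, -2, -20, 0], [0, -1.5, -15, 0], [0, -1, -10, 0], [0, 0, 0, 0], [0, 0, 0, 0], [0, 0, 0, 0]]])

```text
clock: 14.55
eef_pos: [0.5912, 0.2252, 0.3243]
tool_rot: [0.656, 0.754, -0.02, -0.028]
ft_force: [0.1, -0.7, -0.1]
grip_width: 0.0852
```

```bash
cat > dial.py <<'E'
from h import *
from fit import S
p=np.load("scale.npy")
def polar(c,cen,z,r,n=720):
    th=np.arange(n)*2*np.pi/n; g=[]
    for rr in r:   # th clockwise from scale +x
        a=p[2]-th; P=np.c_[cen[0]+rr*np.cos(a),cen[1]+rr*np.sin(a),np.full(n,z)]
        uv=proj(c,P).astype(np.float32); g.append(cv2.remap(cv2.cvtColor(c["color"],cv2.COLOR_RGB2GRAY),uv[:,:1],uv[:,1:],cv2.INTER_LINEAR)[:,0])
    return np.array(g,float)
def cm(g):
    d=g.min(0) if 0 else g.mean(0); w=np.clip(np.median(d)-d-25,0,None); th=np.arange(len(d))*2*np.pi/len(d)
    k=np.argmax(w); rel=(th-th[k]+np.pi)%(2*np.pi)-np.pi; m=np.abs(rel)<.25
    return (th[k]+(w*rel)[m].sum()/max(w[m].sum(),1e-9)+np.pi)%(2*np.pi)-np.pi, w.max()
def meas(c,vis=True):
    # dial centre from white ellipse
    g=cv2.cvtColor(c["color"],cv2.COLOR_RGB2GRAY); e0=S(p,(.05,0,.119)); u=proj(c,e0)[0]
    ref=np.percentile(g[int(u[1])-15:int(u[1])+16,int(u[0])-20:int(u[0])+21],75)
    m=(g>ref*.8).astype(np.uint8); box=np.zeros_like(m); cv2.circle(box,tuple(int(round(t)) for t in u),65,1,-1); m*=box
    n,l,st,_=cv2.connectedComponentsWithStats(m); k=1+np.argmax(st[1:,4])
    cs,_=cv2.findContours((l==k).astype(np.uint8),cv2.RETR_EXTERNAL,cv2.CHAIN_APPROX_NONE); h=cv2.convexHull(max(cs,key=len))
    el=cv2.fitEllipse(h); cen=onz(c,el[0],.115)
    z=.117
    print("cen",cen.round(4),"model",e0.round(4),"pointer",*np.round([*cm(polar(c,cen,z+.003,np.arange(.030,.060,.002)))],3),"mark",*np.round([*cm(polar(c,cen,z-.001,np.arange(.066,.073,.001)))],3))
if __name__=="__main__":
    import sys
    for f in sys.argv[1:]: print(f,end=" "); meas(load(f))
E
python3 dial.py s0 d0 s5 d5; python3 plan.py .59 .023 .25 98 28
```

```text
s0 cen [0.7286 0.0434 0.115 ] model [0.7286 0.0424 0.119 ] pointer -0.08 88.8 mark -0.01 87.714
d0 cen [0.727  0.0381 0.115 ] model [0.7286 0.0424 0.119 ] pointer -0.085 119.6 mark -0.08 81.143
s5 cen [0.7288 0.0434 0.115 ] model [0.7286 0.0424 0.119 ] pointer -0.08 94.2 mark 0.661 106.143
d5 cen [0.7269 0.0379 0.115 ] model [0.7286 0.0424 0.119 ] pointer -0.088 118.8 mark 0.606 106.143
at [0.5912 0.2252 0.3243] th 97.93 q [0.35 0.58 0.7  1.76 0.03 0.21] F [ 0.1 -0.7 -0.1] w 0.0852 t 14.55 rows 8
[[-25.0, -3.6, 9.3, np.float64(-0.01)], [-25.0, -3.6, 9.3, np.float64(-0.01)], [-25.0, -3.6, 9.3, np.float64(-0.01)], [-25.0, -3.6, 9.3, np.float64(-0.01)], [-25.0, -3.6, 9.3, np.float64(-0.01)], [-25.0, -3.6, 9.3, np.float64(-0.01)], [-25.0, -3.7, 9.3, np.float64(-0.01)], [-25.0, -3.7, 9.3, np.float64(-0.01)]]
```

The pointer is at −0.08 rad and the mark at +0.66 rad, so the pointer needs +0.74 rad, about 106° of knob turn clockwise. I will use the fingers as a loose wrench straddling the grip bar.

apply_moves(moves=[[[-22, -3, 0, -1], [-25, -3.5, 0, -1], [-25, -3.5, 3, -1], [-25, -3.5, 6, -1], [-25, -4, 10, -1], [-25, -4, 10, -1], [-25, -4, 10, -1], [-20, -3, 10, -2], [-10, -1, 10, -2], [0, 0, 10, 0]]], hand=-0.39)

```text
clock: 15.55
eef_pos: [0.5954, 0.0152, 0.2429]
tool_rot: [0.576, 0.816, -0.021, -0.035]
ft_force: [0.0, 0.1, 0.6]
grip_width: 0.0259
```

```bash
python3 plan.py .590 .023 .19 108.5 28
python3 - <<'E'
from h import *
w=snap("wrist","w6"); cv2.imwrite("pics/w6b.png",cv2.resize(w["color"],(800,600))[:,:,::-1])
o=telemetry.get_obs();M=R.from_quat(o["tool_rot"]).as_matrix();print(M[:,2])
print(proj(w,[.5909,.0232,.1146])/.64, proj(w,[.586,.0225,.1246])/.64)
E
```

```text
at [0.5954 0.0152 0.2429] th 109.48 q [ 0.02  0.5   0.37  1.52  0.01 -0.32] F [0.  0.1 0.6] w 0.0259 t 15.55 rows 2
[[4.6, -1.3, 26.5, np.float64(0.49)], [4.6, -1.3, 26.5, np.float64(0.49)]]
[-0.08531858  0.00527135 -0.99633978]
[[413.46070621 313.4297743 ]] [[416.27316528 309.33169931]]
```

View pics/w6b.png

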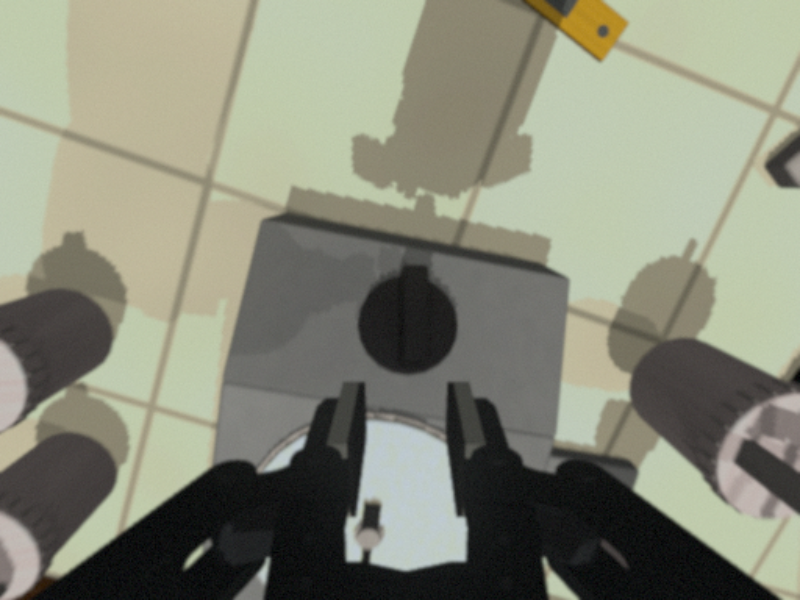

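The grip bar stands vertical in the picture, centred at about (414,313), right on the predicted point and lined up with the jaws.

apply_moves(moves=[[[4.5, 0, 20, 0], [4.5, 0.5, 25, 0], [0, 2, 25, 0], [0, 1.5, 20, 0], [0, 1, 12, 0], [0, 0.5, 8, 0], [0, 0, 3, 0], [0, 0, 0, 0], [0, 0, 0, 0], [0, 0, 0, 0]]])

```text
clock: 16.6
eef_pos: [0.5884, 0.0324, 0.1496]
tool_rot: [0.576, 0.817, -0.018, -0.025]
ft_force: [-0.8, 0.4, 0.4]
grip_width: 0.026
```

```bash
python3 plan.py .590 .0232 .128 108.5 28; python3 -c "
from dial import *
c=cams.camera('scene');meas(c)"
```

```text
at [0.5884 0.0324 0.1496] th 109.53 q [ 0.05  0.52  0.15  1.27  0.   -0.29] F [-0.8  0.4  0.4] w 0.026 t 16.6 rows 1
[[-9.2, -1.6, 21.6, np.float64(1.03)]]
cen [0.7286 0.0435 0.115 ] model [0.7286 0.0424 0.119 ] pointer -0.071 87.4 mark 0.663 102.0
```

apply_moves(moves=[[[-4.5, 0, 0, 0], [-4.5, 0, 0, 0], [0, 0, 0, 0], [0, 0.5, 6, 0], [0, 0.5, 6, 0], [0, 0.5, 5, 0], [0, 0, 3, 0], [0, 0, 0, 0], [0, 0, 0, 0], [0, 0, 0, 0]]])

```text
clock: 17.65
eef_pos: [0.5905, 0.024, 0.1232]
tool_rot: [0.576, 0.816, -0.02, -0.028]
ft_force: [-0.2, -0.4, 0.1]
grip_width: 0.0265
```

```bash
python3 plan.py .590 .0232 .128 108.5 28
```

```text
at [0.5905 0.024  0.1232] th 109.52 q [ 0.04  0.55  0.13  1.22  0.   -0.3 ] F [-0.2 -0.4  0.1] w 0.0265 t 17.65 rows 1
[[-0.5, -0.8, -4.8, np.float64(1.02)]]
```

apply_moves(moves=[[[0, 0, -4, 0], [0, 0, 0, 6], [0, 0, 0, 6], [0, 0, 0, 6], [0, 0, 0, 6], [0, 0, 0, 6], [0, 0, 0, 6], [0, 0, 0, 6], [0, 0, 0, 6], [0, 0, 0, 0]]])

```text
clock: 18.65
eef_pos: [0.5927, 0.0225, 0.1323]
tool_rot: [0.867, 0.497, -0.028, -0.014]
ft_force: [0.3, 0.0, -0.1]
grip_width: 0.026
```

```bash
python3 plan.py .590 .0232 .128 60 28; python3 -c "
from dial import *
c=cams.camera('scene');meas(c)"
```

```text
at [0.5927 0.0225 0.1323] th 59.66 q [ 0.04  0.54  0.14  1.24 -0.    0.57] F [ 0.3  0.  -0.1] w 0.026 t 18.65 rows 1
[[-0.7, -2.7, 4.3, np.float64(-0.34)]]
cen [0.7287 0.0433 0.115 ] model [0.7286 0.0424 0.119 ] pointer 0.085 90.733 mark 0.662 101.857
```

apply_moves(moves=[[[0, -2, 4, 6], [0, 0, 0, 6], [0, 0, 0, 6], [0, 0, 0, 6], [0, 0, 0, 6], [0, 0, 0, 6], [0, 0, 0, 6], [0, 0, 0, 6], [0, 0, 0, 0], [0, 0, 0, 0]]])

```text
clock: 19.7
eef_pos: [0.5913, 0.0215, 0.1316]
tool_rot: [0.995, 0.097, -0.03, 0.001]
ft_force: [-0.6, -0.4, 0.2]
grip_width: 0.026
```

```bash
python3 plan.py .590 .0232 .128 60 28; python3 -c "
from dial import *
c=cams.camera('scene');meas(c)"
```

```text
at [0.5913 0.0215 0.1316] th 11.18 q [ 0.04  0.54  0.13  1.23 -0.01  1.42] F [-0.6 -0.4  0.2] w 0.026 t 19.7 rows 6
[[-0.2, -0.3, 0.6, np.float64(-8.14)], [-0.1, -0.3, 0.6, np.float64(-8.14)], [-0.1, -0.3, 0.6, np.float64(-8.14)], [-0.0, -0.4, 0.6, np.float64(-8.14)], [0.0, -0.4, 0.6, np.float64(-8.14)], [0.1, -0.3, 0.6, np.float64(-8.14)]]
cen [0.7287 0.0434 0.115 ] model [0.7286 0.0424 0.119 ] pointer 0.483 92.933 mark 0.663 101.429
```

apply_moves(moves=[[[0, 0, 2, 5], [0, 0, 0, 5], [0, 0, 0, 5], [0, 0, 0, 4], [0, 0, 0, 0], [0, 0, 0, 0], [0, 0, 0, 0], [0, 0, 0, 0], [0, 0, 0, 0], [0, 0, 0, 0]]])

```text
clock: 20.75
eef_pos: [0.5907, 0.0208, 0.1316]
tool_rot: [0.997, -0.066, -0.029, 0.007]
ft_force: [-1.0, -1.3, 0.4]
grip_width: 0.0261
```

```bash
python3 plan.py .590 .0232 .128 60 28|head -1; python3 -c "
from dial import *
c=cams.camera('scene');meas(c)"
```

```text
at [0.5907 0.0208 0.1316] th -7.58 q [ 0.04  0.53  0.13  1.23 -0.01  1.74] F [-1.  -1.3  0.4] w 0.0261 t 20.75 rows 8
cen [0.7287 0.0434 0.115 ] model [0.7286 0.0424 0.119 ] pointer 0.624 92.467 mark 0.663 100.0
```

apply_moves(moves=[[[0, 0, 1, 3], [0, 0, 0, 2.5], [0, 0, 0, 0], [0, 0, 0, 0], [0, 0, 0, 0], [0, 0, 0, 0], [0, 0, 0, 0], [0, 0, 0, 0], [0, 0, 0, 0], [0, 0, 0, 0]]])

```text
clock: 21.8
eef_pos: [0.5904, 0.0208, 0.1313]
tool_rot: [0.993, -0.113, -0.029, 0.009]
ft_force: [-1.5, -0.3, -0.3]
grip_width: 0.0263
```

```bash
python3 plan.py .590 .0232 .128 60 28|head -1; python3 -c "
from dial import *
c=snap('scene','s8');meas(c)
for z in (.116,.118,.120,.122): print(z,[round(cm(polar(c,S(p,(.05,0,z)),z,np.arange(r,r+.01,.001)))[0],3) for r in (.03,.04,.05,.064)])
u=proj(c,S(p,(.05,0,.119)))[0].astype(int)
cv2.imwrite('pics/s8b.png',cv2.resize(c['color'][u[1]-45:u[1]+45,u[0]-50:u[0]+50],None,fx=6,fy=6,interpolation=cv2.INTER_CUBIC)[:,:,::-1])"
```

```text
at [0.5904 0.0208 0.1313] th -13.06 q [ 0.04  0.53  0.13  1.23 -0.01  1.84] F [-1.5 -0.3 -0.3] w 0.0263 t 21.8 rows 9
cen [0.7287 0.0434 0.115 ] model [0.7286 0.0424 0.119 ] pointer 0.661 92.333 mark 0.662 100.429
0.116 [np.float64(0.67), np.float64(0.663), np.float64(0.657), np.float64(0.65)]
0.118 [np.float64(0.654), np.float64(0.652), np.float64(0.648), np.float64(0.642)]
0.12 [np.float64(0.639), np.float64(0.64), np.float64(0.639), np.float64(0.634)]
0.122 [np.float64(0.624), np.float64(0.629), np.float64(0.63), np.float64(0.627)]
```

View pics/s8b.png

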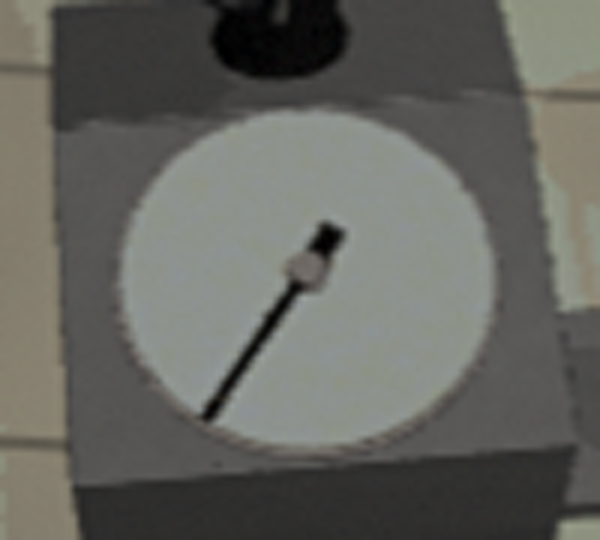

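Pointer and mark form one straight line, with the mark at about (205,420). I back the wrench off, open it and retreat upward.

apply_moves(moves=[[[0, 0, 0, -4], [0, 0, 0, -4], [0, 0, 0, 0], [0, 0, 0, 0], [0, 0, 0, 0], [0, 0, 0, 0], [0, 0, 0, 0], [0, 0, 0, 0], [0, 0, 0, 0], [0, 0, 0, 0]]])

```text
clock: 22.85
eef_pos: [0.5918, 0.0216, 0.1312]
tool_rot: [0.999, -0.043, -0.028, 0.006]
ft_force: [-0.6, -0.5, 0.3]
grip_width: 0.026
```

apply_moves(moves=[[[0, 0, 0, 0], [0, 0, 0, 0], [0, 0, 0, 0], [0, 0, 0, 0], [-0.8, 0, -8, 0], [-1.5, 0, -15, 0], [-2, 0, -25, 0], [-2, 0, -25, 0], [-1, 0, -15, 0], [0, 0, 0, 0]]], hand=0.1)

```text
clock: 23.85
eef_pos: [0.5895, 0.0234, 0.2246]
tool_rot: [0.999, -0.043, -0.028, 0.005]
ft_force: [0.2, 0.5, 0.4]
grip_width: 0.0466
```

```bash
python3 -c "
from dial import *
o=telemetry.get_obs();print(o['eef_pos'],o['clock'],o['ft_force'])
c=snap('scene','s9');meas(c);b=snap('side','d9');meas(b)
x=cv2.resize(c['color'][120:300,190:400],None,fx=1.9,fy=1.9,interpolation=cv2.INTER_CUBIC)
y=cv2.resize(b['color'][70:250,130:340],None,fx=1.9,fy=1.9,interpolation=cv2.INTER_CUBIC)
cv2.imwrite('pics/sd9.png',np.hstack([x,y])[:,:,::-1])"
```

```text
[0.5894668  0.02343107 0.22460204] 23.85 [0.15397204 0.48077078 0.41650948]
cen [0.7286 0.0435 0.115 ] model [0.7286 0.0424 0.119 ] pointer 0.662 93.533 mark 0.663 101.714
cen [0.7268 0.0379 0.115 ] model [0.7286 0.0424 0.119 ] pointer 0.627 122.467 mark 0.597 114.429
```

View pics/sd9.png

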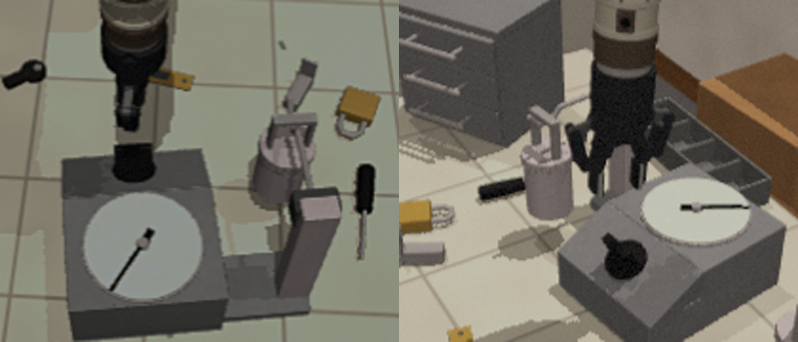

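The canister hangs upright and free, with the knob released. The side view's angles differ by 0.03 rad, probably because of its centre bias, so I check once more without using a centre: the mark's offset from the pointer's line.

```bash
python3 -c "
from dial import *
for f in ('s9','d9'):
    c=load(f); g=cv2.cvtColor(c['color'],cv2.COLOR_RGB2GRAY); k=8
    for zp,zm in ((.120,.118),(.122,.117),(.119,.119)):
        n=321; ax=np.linspace(-.09,.09,n); X,Y=np.meshgrid(ax,ax)
        def warp(z):
            c0=S(p,(.05,0,.119)); q=proj(c,np.c_[c0[0]+X.ravel(),c0[1]+Y.ravel(),np.full(X.size,z)]).astype(np.float32)
            return cv2.remap(g,q[:,:1].reshape(n,n),q[:,1:].reshape(n,n),cv2.INTER_LINEAR)
        off=np.array([0,.001]) if f=='s9' else np.array([-.002,-.0045])
        r=np.hypot(X-off[0],Y-off[1]); t=p[2]-np.arctan2(Y-off[1],X-off[0]); sec=np.abs(t-.64)<.3
        a=warp(zp); b=warp(zm); m=(a<100)&sec&(r>.02)&(r<.058); mk=(b<100)&sec&(r>.066)&(r<.0715)
        P=np.c_[X[m],Y[m]].astype(np.float32); vx,vy,x0,y0=cv2.fitLine(P,cv2.DIST_L2,0,.01,.01).ravel()
        M=np.array([X[mk].mean(),Y[mk].mean()]); d=M-[x0,y0]
        print(f,zp,zm,'lateral mm',round(1e3*float(d[0]*vy-d[1]*vx)*np.sign(vx),2),'px',m.sum(),mk.sum())
"
```

```text
s9 0.12 0.118 lateral mm 0.26 px 761 122
s9 0.122 0.117 lateral mm 0.97 px 757 121
s9 0.119 0.119 lateral mm -0.15 px 760 120
d9 0.12 0.118 lateral mm 0.44 px 952 84
d9 0.122 0.117 lateral mm -3.59 px 948 84
d9 0.119 0.119 lateral mm 3.09 px 954 83
```

```bash
python3 -c "
from h import *
print(workorder.job_done())"
```

```text
the job is handed in; nothing more can be done
None
```

The job is handed in: the rightmost canister hangs freely and upright on the hook, and the pointer is lined up with the mark. It took about 24 s of robot time.

**How it was done:** I lifted the canister by its strap handle, threaded the handle over the hook and let go. The dial turned about 0.67 rad. I then turned the knob about 106° clockwise with the fingers as a loose wrench, and moved the gripper clear.

**Last checks after letting go:**
- **Scene camera:** the pointer read 0.662 rad and the mark 0.663 rad.
- **Side camera:** the pointer read 0.627 rad and the mark 0.597 rad, so this check disagreed by 0.03 rad. I put that down to its poorer estimate of the dial's centre.
- **Line check without a centre:** the mark lay 0.3–0.4 mm from the pointer's line in both cameras. This used assumed heights of 120 mm for the pointer and 118 mm for the mark. The side view is sensitive to those heights: changing them by 1–2 mm moves its result by 3–4 mm.
- **Bystanders and forces:** the parts I could see in the last pictures showed no movement. The jar and strike plate were out of frame or partly hidden. Wrist-force readings stayed under 5 N.

The tool picked up a tilt of about 4.5° while carrying the canister, which I could not correct with these moves. I allowed for it in the later moves, and the canister hung upright once released.

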